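# Pack the new compressor spares, leave the burnt ones

## Task

Pack the four new refrigeration spares into the caddy: the copper filter drier into the green compartment, the white round capacitor into the blue one, the white relay block into the yellow one and the brass valve into the red one. Set each one down (do not drop it) so that it rests right way up and flat on the floor of its compartment, then let go. Leave the old blackened drier and the old brown capacitor standing where they are.

Things in the scene. Friction and masses are not known exactly. Their poses are not given: they have to be found in the camera images.
- drier: new filter drier, bright copper: body 25 mm thick, 48 mm long, tapering to an 8 mm stub tube at each end, 104 mm over all along its x, on a flat steel clip. Origin: centre of the underside, z up; tube axis 14.5 mm above it, top 27 mm. Grip it across the thick middle, along its y. About 120 g, on a 3 mm grey rubber mat beside the caddy.
- old_drier: old filter drier, same shape but burnt black all over; it must stay where it is. body 25 mm thick, 48 mm long, tapering to an 8 mm stub tube at each end, 104 mm over all along its x, on a flat steel clip. Origin: centre of the underside, z up; tube axis 14.5 mm above it, top 27 mm.
- capacitor: new capacitor, white can with an aluminium band and top: upright cylinder, diameter 36 mm, 48 mm high to its flat top plus two 6 mm steel tabs (54 mm in all). Origin: centre of its underside, z up. 80 g, on the same mat.
- old_capacitor: old capacitor, same shape but scorched brown with a dark top; it must stay where it is. upright cylinder, diameter 36 mm, 48 mm high to its flat top plus two 6 mm steel tabs (54 mm in all). Origin: centre of its underside, z up. The parts stand in two rows of three, 95 mm or more between centres, with small loose fittings (under 25 mm high) between the rows.
- relay: new start relay, a white plastic block 46 mm (x) by 32 mm (y): 22 mm high, with a raised part up to 30 mm high over x from -23 to +3 mm and three short brass tabs on the lower step. Origin: centre of its underside, z up. Grip it along its y (32 mm). 60 g, on the same mat.
- valve: new brass valve, a block 30 mm (x) by 24 mm (y) by 24 mm high with an 18 mm round port at each end, 64 mm long over all along its x, and a round steel stem 16 mm wide on top, up to 32 mm. Origin: centre of its underside, z up. Grip the block along its y (24 mm). 160 g, on the same mat.
- bin_green: green compartment of the caddy: fixed open plastic box, outside 140 mm (x) by 110 mm (y) by 26 mm high, walls and floor 3 mm thick. Origin: centre of its underside; inner floor 3 mm, rim 26 mm above it. The four stand edge to edge, two by two and parallel, in a low black caddy (rim 22 mm above the bench).
- bin_blue: blue compartment of the caddy: fixed open plastic box, outside 140 mm (x) by 110 mm (y) by 26 mm high, walls and floor 3 mm thick. Origin: centre of its underside; inner floor 3 mm, rim 26 mm above it. The black caddy lies left or right on the bench, turned a little.
- bin_yellow: yellow compartment of the caddy: fixed open plastic box, outside 140 mm (x) by 110 mm (y) by 26 mm high, walls and floor 3 mm thick. Origin: centre of its underside; inner floor 3 mm, rim 26 mm above it. Which colour is where in the caddy changes.
- bin_red: red compartment of the caddy: fixed open plastic box, outside 140 mm (x) by 110 mm (y) by 26 mm high, walls and floor 3 mm thick. Origin: centre of its underside; inner floor 3 mm, rim 26 mm above it. Same height and heading as the other three.
There are look-alikes about, which are no part of the job. Of the things that look like the valve, take the one that is farthest to the robot's left at the start. Leave any pink look-alike of the capacitor alone.

How it is judged:
By the outcome, as a careful person would: the job done as asked, in the order asked, and still so for the second after the job is handed in, with the robot touching nothing.
It also fails if it takes over 122 s, if anything falls off the work surface, if the arm or the gripper's body presses on something with over 40 N, if the wrist force passes 120 N, or if a joint passes its speed limit or range.

## Robot

A 7-joint arm with a two-finger parallel gripper is mounted at the origin on the work surface. World frame = base frame: x ahead of the robot, y to its left, z up, the work surface at z = 0. Lengths are in mm, angles in rad, forces in N, time in s.
With the tool pointing down it reaches from about 400 to 875 mm from the base axis. Payload 4.4 kg.
Tool frame: the origin (TCP) lies at the very end of the fingers, on their centre line; the grasp point (between the pads) lies 19 mm behind it; z points along the fingers, y is the line along which they close (so a half turn about z gives the same grasp; the last joint's range is limited). The gripper opens to 85 mm and grips with 20 to 120 N. Pads are 22 mm wide; open, the fingers measure 114 mm over their backs; the gripper's body (76 mm by 85 mm) begins 54 mm behind the grasp point. The pads swing forward as they close: fully open they stand 13 mm farther back than shut.
Start: joints at [1.282, 0.628, 0.038, 1.517, -0.027, 0.996, -0.02], TCP at [143.653, -633.942, 193.913] pointing down, gripper open.
Joint ranges: [-3.06, 3.06], [-0.37, 2.12], [-1.25, 1.32], [0.18, 2.47], [-1.1, 4.24], [0.23, 1.98], [-2.94, 2.94]. Speed limits (rad/s): [2.57, 2.57, 3.14, 3.14, 3.14, 3.14, 3.14].

## Interface

Orientations are given as [roll, pitch, yaw] about the fixed x, y, z axes, in that order (R = Rz(yaw) Ry(pitch) Rx(roll)).
In Python, from cell import read_state, get_image, camera_info, finish_job gives the robot as it stands.
- The arm moves only by the tool play_rows, never from a script. Its argument "deltas" is one flat list of numbers, 7 for each row, row after row: the shift along the tool's x, y, z in mm, then the turn, a rotation vector about the tool's x, y, z in rad, then the opening, from 0 (shut) to 1 (fully open). In form: [dx, dy, dz, ax, ay, az, grip, dx, dy, dz, ax, ay, az, grip, ...]. A call has 1 to 10 rows; each row is the pose to reach, as a shift and turn from the pose commanded when the call began, along the tool's axes at that moment; what a row does not reach only later rows make up. A row lasts 1/8 s, in which the tool goes at most 62.5 mm and 10.7 degrees, less where a joint would pass 70% of its speed; a pose out of reach is approached as far as the arm can. A call with a gripper value outside its range is refused whole. The fingers move at their own pace and stop on an object; the grip force is fixed at half the most. Time passes only in rows, so rows that repeat a pose let the fingers close. It gives the time, the measured TCP pose, the force, the opening and the grip force at its end, in the units of the state.
- read_state(): the state, without advancing time (a new reading comes with each control period).
- get_image(name): name is "scene" or "top" or "wrist"; returns the picture (480x640x3 uint8, red, green, blue); there is no depth.
- camera_info(name): a dict with "fx", "fy", "cx", "cy" (pixels), "distortion" ([k1, k2, p1, p2, k3] as OpenCV has them; the pictures are not rectified), "T" (4x4, takes a point from camera to world coordinates). Camera axes: x right, y down, z forward; pixel columns grow to the right and rows downward; lengths in mm; the calibration is good to about 2 mm. A picture is of the moment at which its call begins: read the wrist's pose just before it. camera_info takes no time and is no camera call; for the wrist camera it gives the pose at the moment of the call.
- finish_job(): hands the job in; it is judged then, once.
The state is a dict: "clock": time; "qpos": joint angles; "qd": joint speeds; "tau": joint torques, N m; "eef_pos": TCP position; "tool_rot": TCP orientation; "force": force on the tool from outside, world axes, zero at the start; "torque": the same for the moment, N m; "width": finger opening in mm; "gripper_force": force on a finger pad.
Only numpy, scipy, OpenCV 4.12 (cv2) and the standard library are available. Lean on these libraries where they do the work, as an engineer would, in place of code of your own. Each camera call takes 0.05 s, during which the arm holds its last target. There are 200 camera calls.

## Working session

There is one attempt and no reset: what is moved stays moved. The work goes in short steps, Python scripts to look and compute and a tool call to move; the robot and the scene stay as the last step left them, time stands still between calls to the robot, and variables do not carry over. Pictures are saved under pics/ and viewed, at most 14 in all, crops included, and the job is handed in when it is done.

Besides the shell and the picture viewer there is one more tool, called after ">>>" by a JSON object that holds its "method" and its "body", one argument or row to a line. play_rows: Moves the arm, as the interface text tells. Its arguments: {"type":"object","properties":{"deltas":{"type":"array"}},"required":["deltas"]}

```bash
mkdir -p pics; ls
python3 - <<'E'
from cell import *
import cv2
s=read_state();print(s)
for n in("top","scene"):
    im=get_image(n);cv2.imwrite(f"pics/{n}0.png",im[:,:,::-1]);i=camera_info(n);print(n,i)
E
```

```text
pics
{'clock': 0.0, 'qpos': array([ 1.28222171,  0.6293351 ,  0.03845527,  1.51836433, -0.02698173,
        0.99630421, -0.02000547]), 'qd': array([-0.00077104,  0.00055293, -0.00160847,  0.0007779 , -0.00061073,
        0.0006121 , -0.00167077]), 'tau': array([-7.11801613e-05, -5.63402188e+01,  1.22581758e+00, -1.93448585e+01,
        1.07946209e-02,  1.06764186e-02,  7.99497748e-07]), 'eef_pos': array([ 143.46899592, -633.2566833 ,  192.99772867]), 'tool_rot': array([-3.13970063e+00,  4.75672154e-05,  2.22768439e-01]), 'force': array([-0.25734895, -0.52201139,  0.20716345]), 'torque': array([ 0.05856347,  0.02516437, -0.00952519]), 'gripper_force': 0.0, 'width': 84.89582972880514}
top {'fx': 578.6690690872439, 'fy': 578.6690690872439, 'cx': 313.9677046541417, 'cy': 243.26413225277534, 'distortion': array([-0.03199646,  0.        ,  0.        ,  0.        ,  0.        ]), 'T': array([[ 2.28441123e-02, -9.94891836e-01,  9.83279237e-02,
         3.93850186e+02],
       [-9.99738782e-01, -2.28038497e-02,  1.53345159e-03,
        -6.40267764e+01],
       [ 7.16636721e-04, -9.83372690e-02, -9.95152887e-01,
         1.11453096e+03],
       [ 0.00000000e+00,  0.00000000e+00,  0.00000000e+00,
         1.00000000e+00]])}
scene {'fx': 526.5603061838465, 'fy': 526.5603061838465, 'cx': 324.65890136827215, 'cy': 235.4061505697249, 'distortion': array([0.00536705, 0.        , 0.        , 0.        , 0.        ]), 'T': array([[-7.40117400e-01,  4.43994174e-01, -5.05069706e-01,
         1.10690190e+03],
       [ 6.72181821e-01,  5.10713870e-01, -5.36043788e-01,
         5.67113854e+02],
       [ 1.99457855e-02, -7.36234009e-01, -6.76433034e-01,
         8.23457441e+02],
       [ 0.00000000e+00,  0.00000000e+00,  0.00000000e+00,
         1.00000000e+00]])}
```

View pics/top0.png

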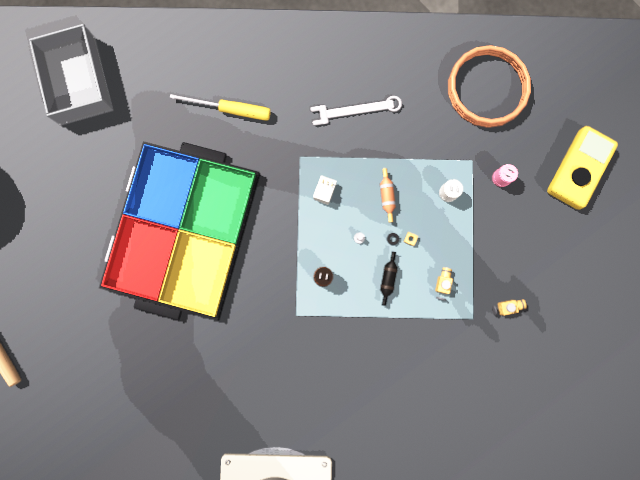

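View pics/scene0.png

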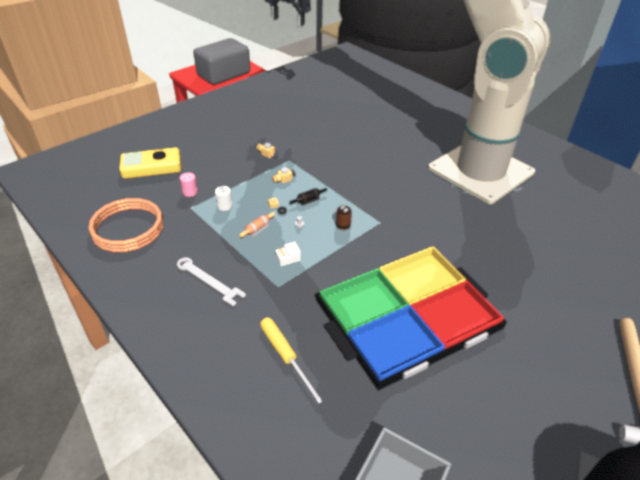

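Top view: valve look-alikes are at (445,281), on the mat, and (511,308). The robot's left is image left, so (445,281) is the one meant. The new drier is at (388,195), the white capacitor at (451,190), the relay at (326,190), the old drier at (388,278), the old capacitor at (323,277) and the pink look-alike at (505,175). The bins are blue (162,187), green (219,201), red (147,258) and yellow (199,272).

```bash
cat > h.py <<'E'
from cell import *
import cv2, numpy as np
def ray(name,px,z,info=None):
    """pixels -> world points on the plane(s) z"""
    i=info or camera_info(name);K=np.array([[i['fx'],0,i['cx']],[0,i['fy'],i['cy']],[0,0,1]])
    u=cv2.undistortPoints(np.array(px,float).reshape(-1,1,2),K,i['distortion']).reshape(-1,2)
    d=np.c_[u,np.ones(len(u))]@i['T'][:3,:3].T;o=i['T'][:3,3]
    return o+d*((np.asarray(z)-o[2])/d[:,2])[:,None]
def proj(name,P,info=None):
    i=info or camera_info(name);K=np.array([[i['fx'],0,i['cx']],[0,i['fy'],i['cy']],[0,0,1]])
    Ti=np.linalg.inv(i['T']);r,_=cv2.Rodrigues(Ti[:3,:3])
    return cv2.projectPoints(np.array(P,float).reshape(-1,1,3),r,Ti[:3,3],K,i['distortion'])[0].reshape(-1,2)
def axang(a): # rect long-axis
    a=np.asarray(a);d=a[1]-a[0];return np.arctan2(d[1],d[0])
E
python3 - <<'E'
from h import *
im=cv2.imread('pics/top0.png');hsv=cv2.cvtColor(im,cv2.COLOR_BGR2HSV)
for n,h0,h1 in(('blue',100,125),('green',60,85),('yellow',22,32),('red',0,5)):
    m=cv2.inRange(hsv,(h0,120,60),(h1,255,255));m[:,:95]=0;m[:,265:]=0;m[:135]=0
    c=max(cv2.findContours(m,0,2)[0],key=cv2.contourArea)
    w=ray('top',c.reshape(-1,2),24.)[:,:2].astype(np.float32)
    print(n,cv2.minAreaRect(w))
names=['drier','cap','relay','valve','olddrier','oldcap','valve2','pink']
print(dict(zip(names,ray('top',[(388,195),(451,190),(326,190),(445,281),(388,278),(323,277),(511,308),(505,175)],20.).round().tolist())))
print(ray('top',[(385,172),(391,220)],17.),)
crop=im[145:330,290:540];cv2.imwrite('pics/crop0.png',cv2.resize(crop,None,fx=3.2,fy=3.2,interpolation=cv2.INTER_CUBIC))
i=camera_info('wrist');print(i, proj('wrist',[read_state()['eef_pos']],i))
E
```

```text
blue ((606.4420166015625, 234.2635040283203), (111.69902038574219, 141.58738708496094), 76.28655242919922)
green ((579.8828735351562, 124.28353118896484), (114.2213134765625, 141.6694793701172), 76.40687561035156)
yellow ((441.60369873046875, 158.2086181640625), (111.5125503540039, 142.14637756347656), 76.38488006591797)
red ((467.7081604003906, 268.47515869140625), (111.63728332519531, 142.05908203125), 76.27364349365234)
{'drier': [598.0, -202.0, 20.0], 'cap': [611.0, -323.0, 20.0], 'relay': [605.0, -83.0, 20.0], 'valve': [436.0, -312.0, 20.0], 'olddrier': [439.0, -204.0, 20.0], 'oldcap': [438.0, -81.0, 20.0], 'valve2': [388.0, -437.0, 20.0], 'pink': [643.0, -428.0, 20.0]}
[[ 643.71368346 -196.3340231    17.        ]
 [ 550.4267471  -208.78048335   17.        ]]
{'fx': 334.55545084804965, 'fy': 334.55545084804965, 'cx': 320.5416930496124, 'cy': 243.49923608071404, 'distortion': array([0.00678086, 0.        , 0.        , 0.        , 0.        ]), 'T': array([[ 2.20723747e-01, -9.35613392e-01, -2.75515168e-01,
         2.13149262e+02],
       [-9.75333655e-01, -2.12399678e-01, -6.00885792e-02,
        -6.18385256e+02],
       [-2.29965363e-03,  2.81982192e-01, -9.59416883e-01,
         3.73503404e+02],
       [ 0.00000000e+00,  0.00000000e+00,  0.00000000e+00,
         1.00000000e+00]])} [[319.87199968 273.71710969]]
```

View pics/crop0.png

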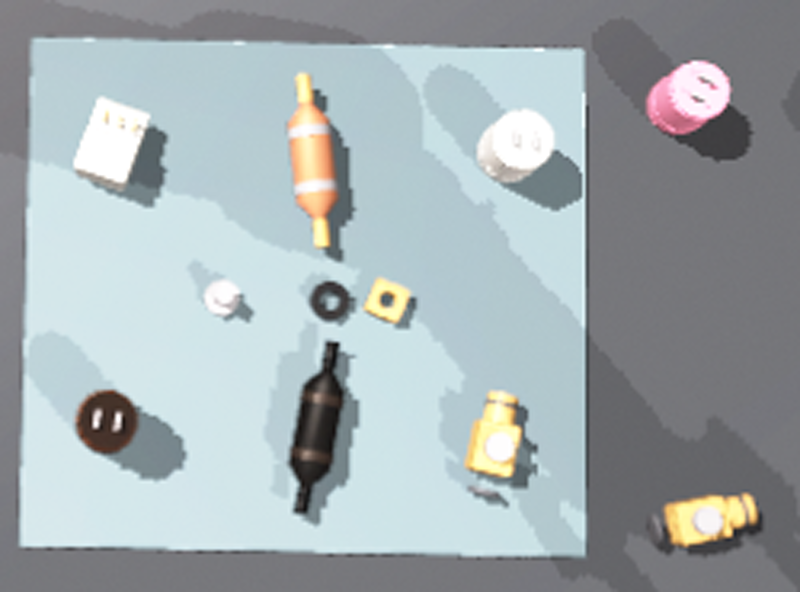

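The crop confirms it. The valve on the mat, at (495,435) in the crop, lies left of its twin at (707,520). The white capacitor at (517,145) is clearly different from the pink one. First move: hover over the drier.

>>> {"method": "play_rows", "body": {
  "deltas": [539, -320, 40, 0, 0, 0.09, 1, 539, -320, 40, 0, 0, 0.09, 1, 539, -320, 40, 0, 0, 0.09, 1, 539, -320, 40, 0, 0, 0.09, 1, 539, -320, 40, 0, 0, 0.09, 1, 539, -320, 40, 0, 0, 0.09, 1, 539, -320, 40, 0, 0, 0.09, 1, 539, -320, 40, 0, 0, 0.09, 1, 539, -320, 40, 0, 0, 0.09, 1, 539, -320, 40, 0, 0, 0.09, 1]
}}

```text
clock: 1.35
eef_pos: [597.4, -203.4, 153.7]
tool_rot: [3.142, 0.001, 0.133]
force: [0.9, -1.0, 0.2]
width: 85.7
gripper_force: 0.0
```

>>> {"method": "play_rows", "body": {
  "deltas": [0, 0, 0, 0, 0, 0, 1, 0, 0, 0, 0, 0, 0, 1]
}}

```text
clock: 1.6
eef_pos: [595.6, -205.2, 153.5]
tool_rot: [3.141, 0.002, 0.133]
force: [-0.5, -0.7, 0.0]
width: 85.5
gripper_force: 0.0
```

```bash
cat >> h.py <<'E'
def shot(tag):
    s=read_state();i=camera_info('wrist');im=get_image('wrist')[:,:,::-1].copy()
    cv2.imwrite(f'pics/{tag}.png',im);return s,i,im
def move(s,p,yaw):
    """tool deltas to reach world p, yaw (tool down)"""
    y=s['tool_rot'][2];c,n=np.cos(y),np.sin(y);d=np.array(p)-s['eef_pos']
    a=(y-yaw+np.pi/2)%np.pi-np.pi/2
    return np.round([d[0]*c+d[1]*n,d[0]*n-d[1]*c,-d[2],0,0,a],3)
E
python3 - <<'E'
from h import *
s,i,im=shot('w1');print(s['qpos'],s['eef_pos'],s['tool_rot'])
hsv=cv2.cvtColor(im,cv2.COLOR_BGR2HSV)
m=cv2.inRange(hsv,(3,70,90),(25,255,255))
c=max(cv2.findContours(m,0,2)[0],key=cv2.contourArea)
w=ray('wrist',c.reshape(-1,2),17.5,i)[:,:2].astype(np.float32);r=cv2.minAreaRect(w);print(r,cv2.contourArea(c))
cv2.drawContours(im,[c],-1,(0,255,0),1);cv2.imwrite('pics/w1c.png',im)
E
```

```text
[ 0.2468729   0.64369071  0.06566646  1.6189029  -0.04974066  0.88220889
 -1.1065328 ] [ 595.58295788 -205.17708524  153.48182531] [3.14134933e+00 1.83718819e-03 1.33153467e-01]
((764.0389404296875, -385.2471008300781), (142.61875915527344, 51.375587463378906), 79.55543518066406) 4369.0
```

View pics/w1c.png

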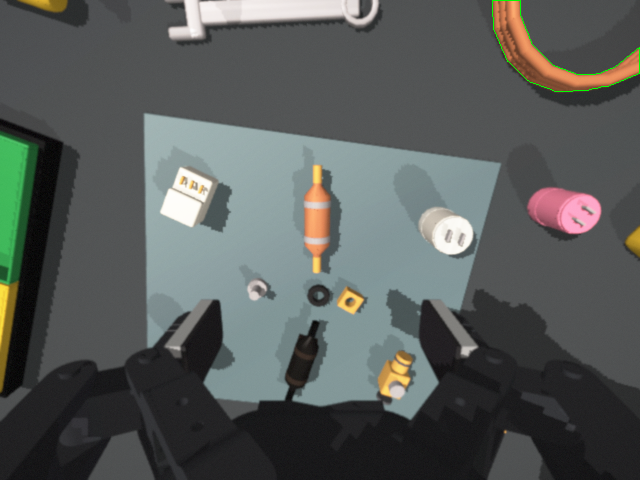

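Wrist view: the drier runs along column 317 from row 165 to row 272. The relay is at (190,196), the capacitor top at (454,236) and the valve at (396,375). I'll measure them all from this picture.

Run:
```python
from h import *
s=read_state();i=camera_info('wrist')
im=cv2.imread('pics/w1.png');hsv=cv2.cvtColor(im,cv2.COLOR_BGR2HSV)
def R(box,lo,hi,z,n):
    x0,y0,x1,y1=box;m=np.zeros(im.shape[:2],np.uint8);m[y0:y1,x0:x1]=cv2.inRange(hsv,lo,hi)[y0:y1,x0:x1]
    m=cv2.morphologyEx(m,cv2.MORPH_CLOSE,np.ones((9,9)))
    c=max(cv2.findContours(m,0,2)[0],key=cv2.contourArea);w=ray('wrist',c.reshape(-1,2),z,i)[:,:2].astype(np.float32)
    print(n,cv2.minAreaRect(w))
R((290,155,345,280),(3,70,90),(25,255,255),17.5,'drier')
print('ends',ray('wrist',[(317,165.5),(317,272)],17.5,i))
R((370,340,420,410),(10,70,90),(32,255,255),18,'valve')
R((155,160,225,235),(0,0,190),(180,60,255),18,'relay')
print('cap top',ray('wrist',[(454,236)],51.,i))
sub=[im[155:245,150:240],im[195:265,410:480],im[335:410,360:435]]
cv2.imwrite('pics/c2.png',np.hstack([cv2.resize(x,(260,int(260*x.shape[0]/x.shape[1])),interpolation=cv2.INTER_CUBIC)[:260] for x in sub]))
print(proj('wrist',[(598,-202,30)],i))
print('move',move(s,(598,-202,153),0.13))
```

```text
drier ((595.316650390625, -203.0592803955078), (105.69995880126953, 24.679912567138672), 6.695784568786621)
ends [[ 647.26806274 -196.61507717   17.5       ]
 [ 542.97914648 -210.02992199   17.5       ]]
valve ((433.5704345703125, -312.856689453125), (35.18062210083008, 60.514739990234375), 76.91978454589844)
relay ((601.8677978515625, -76.93799591064453), (34.580352783203125, 51.593666076660156), 68.272216796875)
cap top [[ 605.14145106 -323.33105048   51.        ]]
[[315.84971358 220.98851717]]
move [ 3.456e+00 -3.892e+00  7.800e-01  0.000e+00  0.000e+00  1.000e-03]
```

View pics/c2.png

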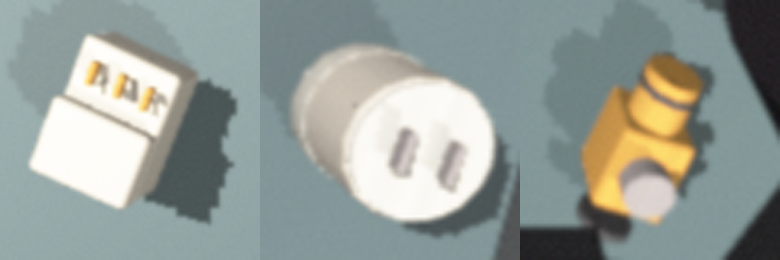

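>>> {"method": "play_rows", "body": {
  "deltas": [0, -2, 50, 0, 0, 0.01, 1, 0, -2, 100, 0, 0, 0.01, 1, 0, -2, 130, 0, 0, 0.01, 1, 0, -2, 140, 0, 0, 0.01, 1, 0, -2, 148, 0, 0, 0.01, 1, 0, -2, 148, 0, 0, 0.01, 1, 0, -2, 148, 0, 0, 0.01, 0, 0, -2, 148, 0, 0, 0.01, 0, 0, -2, 148, 0, 0, 0.01, 0, 0, -2, 148, 0, 0, 0.01, 0]
}}

```text
clock: 2.9
eef_pos: [596.2, -202.9, 6.3]
tool_rot: [3.141, -0.0, 0.123]
force: [0.0, 0.5, -0.0]
width: 12.3
gripper_force: 0.0
```

>>> {"method": "play_rows", "body": {
  "deltas": [0, 0, 0, 0, 0, 0, 0, 0, 0, 0, 0, 0, 0, 0, 0, 0, 0, 0, 0, 0, 0, 0, 0, 0, 0, 0, 0, 0]
}}

```text
clock: 3.4
eef_pos: [596.1, -202.9, 6.1]
tool_rot: [3.142, 0.0, 0.123]
force: [0.6, 0.2, 0.5]
width: -0.1
gripper_force: 0.0
```

The fingers shut on nothing, so I'll look.

Run:
```python
from h import *
s,i,im=shot('w2');print(s['eef_pos'],s['tool_rot'],s['width'],s['force'])
t=get_image('top')[:,:,::-1];t=cv2.resize(t[130:330,270:500],(640,557),interpolation=cv2.INTER_CUBIC)
cv2.imwrite('pics/t2.png',np.hstack([cv2.resize(im,(400,300)),cv2.resize(t,(345,300))]))
```

```text
[ 596.10843496 -202.94349301    6.09165769] [3.14158346e+00 6.11479577e-06 1.22732757e-01] -0.1080587003382451 [0.58404798 0.23952233 0.4851027 ]
```

View pics/t2.png

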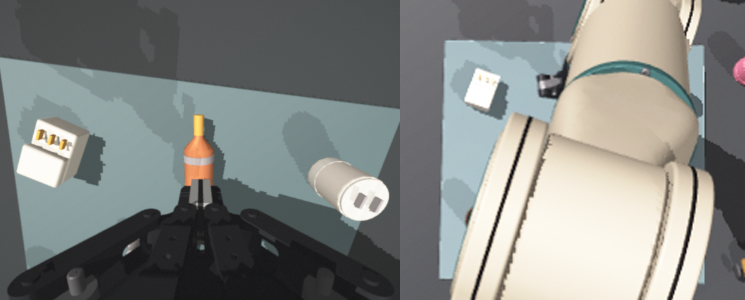

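Run:
```python
from h import *
i=camera_info('wrist');s=read_state();print(i['T'][:3,3])
c=np.array([595.4,-203.1]);u=np.array([np.cos(.12),np.sin(.12)])
for k,z in((52,17.5),(24,17.5),(0,30),(0,17.5),(-52,17.5)):print(k,z,proj('wrist',[[*(c+k*u),z]],i))
print('tcp',proj('wrist',[s['eef_pos'],s['eef_pos']+[0,0,30],s['eef_pos']+[11,0,0],s['eef_pos']+[11,0,30]],i))
im=cv2.imread('pics/w2.png');cv2.imwrite('pics/w2c.png',cv2.resize(im[160:400,200:440],(600,600),interpolation=cv2.INTER_CUBIC))
```

```text
[ 666.90924427 -194.73748109  186.53109818]
52 17.5 [[320.11372476 186.69880326]]
24 17.5 [[319.99834426 240.41179161]]
0 30 [[319.84895619 292.42825221]]
0 17.5 [[319.9072701  282.74641322]]
-52 17.5 [[319.73085059 364.59565768]]
tcp [[319.83219547 273.76427381]
 [319.67391367 296.28668614]
 [322.18675564 255.81980237]
 [322.44574861 275.56536732]]
```

View pics/w2c.png

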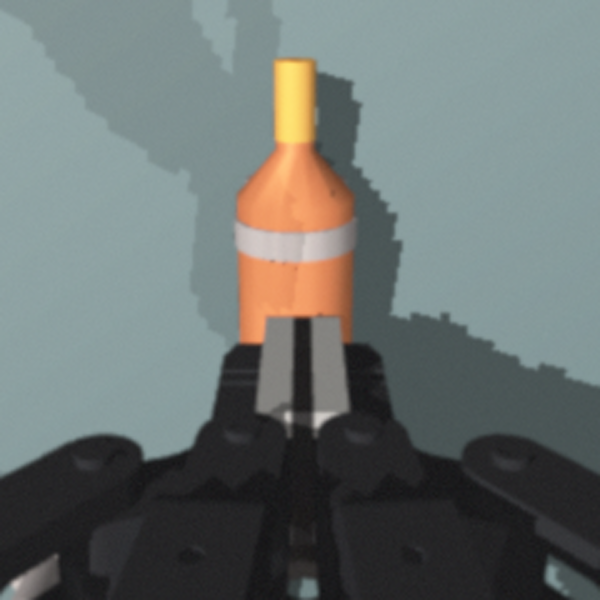

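The drier has not moved. The closed fingertips show at row 287 (z≈40), while the reported TCP is z=6. So the fingers end about 34 mm behind the reported TCP, and I'll go lower, carefully, watching the force.

>>> {"method": "play_rows", "body": {
  "deltas": [0, 0, 0, 0, 0, 0, 1, 0, 0, 0, 0, 0, 0, 1, 0, 0, 0, 0, 0, 0, 1, 0, 0, 0, 0, 0, 0, 1, 0, 0, 0, 0, 0, 0, 1, 0, 0, 0, 0, 0, 0, 1, 0, 0, 6, 0, 0, 0, 1, 0, 0, 12, 0, 0, 0, 1, 0, 0, 18, 0, 0, 0, 1, 0, 0, 18, 0, 0, 0, 1]
}}

```text
clock: 4.75
eef_pos: [595.5, -202.7, -12.7]
tool_rot: [-3.141, 0.001, 0.123]
force: [-0.7, 0.4, 1.1]
width: 85.5
gripper_force: 0.0
```

>>> {"method": "play_rows", "body": {
  "deltas": [0, 0, 4, 0, 0, 0, 1, 0, 0, 8, 0, 0, 0, 1, 0, 0, 12, 0, 0, 0, 1, 0, 0, 12, 0, 0, 0, 1]
}}

```text
clock: 5.25
eef_pos: [595.8, -202.8, -24.3]
tool_rot: [-3.141, 0.001, 0.123]
force: [0.7, -1.1, -0.2]
width: 85.5
gripper_force: 0.0
```

>>> {"method": "play_rows", "body": {
  "deltas": [0, 0, 4, 0, 0, 0, 1, 0, 0, 4, 0, 0, 0, 0, 0, 0, 4, 0, 0, 0, 0, 0, 0, 4, 0, 0, 0, 0, 0, 0, 4, 0, 0, 0, 0, 0, 0, 4, 0, 0, 0, 0, 0, 0, 4, 0, 0, 0, 0, 0, 0, 4, 0, 0, 0, 0, 0, 0, 4, 0, 0, 0, 0]
}}

```text
clock: 6.38
eef_pos: [596.3, -203.0, -27.4]
tool_rot: [3.141, -0.0, 0.123]
force: [-1.0, -0.0, 5.6]
width: 22.6
gripper_force: 59.3
```

Gripped at 22.6 mm rather than 25, so the pads probably bear above the axis. I'll open a little and feel for the mat.

>>> {"method": "play_rows", "body": {
  "deltas": [0, 0, 0, 0, 0, 0, 0.6, 0, 0, 0, 0, 0, 0, 0.6, 0, 0, 0, 0, 0, 0, 0.6, 0, 0, 0, 0, 0, 0, 0.6, 0, 0, 4, 0, 0, 0, 0.6, 0, 0, 8, 0, 0, 0, 0.6, 0, 0, 8, 0, 0, 0, 0.6]
}}

```text
clock: 7.25
eef_pos: [595.6, -202.8, -36.5]
tool_rot: [-3.141, 0.001, 0.123]
force: [0.6, 0.1, -0.3]
width: 51.0
gripper_force: 0.0
```

>>> {"method": "play_rows", "body": {
  "deltas": [0, 0, 3, 0, 0, 0, 0.6, 0, 0, 3, 0, 0, 0, 0.6]
}}

```text
clock: 7.5
eef_pos: [596.3, -203.0, -37.6]
tool_rot: [3.141, -0.0, 0.123]
force: [-1.5, 0.5, 10.1]
width: 51.3
gripper_force: 4.9
```

Mat contact came at a reading of −37 with the fingers half open. I'll back off 5 mm and close.

>>> {"method": "play_rows", "body": {
  "deltas": [0, 0, -5, 0, 0, 0, 0.6, 0, 0, -5, 0, 0, 0, 0, 0, 0, -5, 0, 0, 0, 0, 0, 0, -5, 0, 0, 0, 0, 0, 0, -5, 0, 0, 0, 0, 0, 0, -5, 0, 0, 0, 0]
}}

```text
clock: 8.25
eef_pos: [596.3, -203.0, -33.6]
tool_rot: [3.141, -0.0, 0.123]
force: [-0.5, 1.3, 4.8]
width: 22.8
gripper_force: 58.9
```

Run:
```python
from h import *
s,i,im=shot('w3');print(s['eef_pos'],s['width'],s['gripper_force'],s['force'])
cv2.imwrite('pics/w3c.png',cv2.resize(im[160:400,200:440],(600,600),interpolation=cv2.INTER_CUBIC))
```

```text
[ 596.325861   -202.98173299  -33.56687991] 22.76733744686764 58.94115507602692 [-0.51872431  1.26546486  4.83820811]
```

View pics/w3c.png

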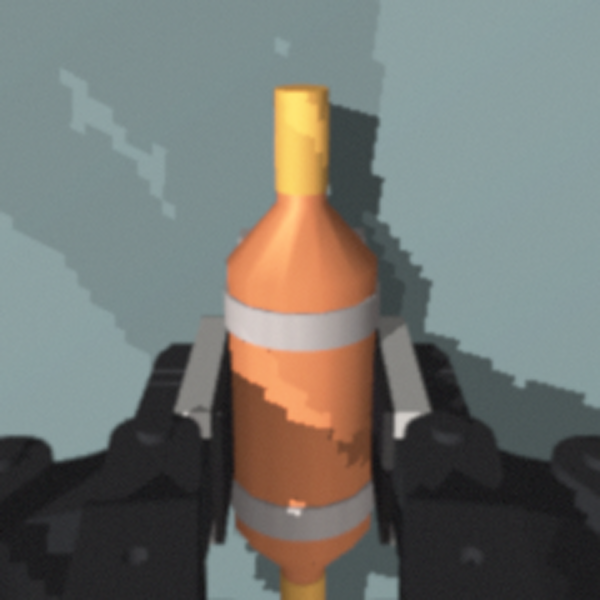

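The drier sits squarely between the pads (rows 318–430 in the crop) and upright. Lifting and carrying it to green.

>>> {"method": "play_rows", "body": {
  "deltas": [0, 0, -20, 0, 0, 0, 0, 0, 0, -60, 0, 0, 0, 0, 0, 0, -110, 0, 0, 0, 0, 6, -82, -110, 0, 0, 0.09, 0, 12, -140, -110, 0, 0, 0.18, 0, 18, -200, -110, 0, 0, 0.27, 0, 23, -260, -110, 0, 0, 0.36, 0, 23, -310, -110, 0, 0, 0.36, 0, 23, -327, -110, 0, 0, 0.36, 0, 23, -327, -110, 0, 0, 0.36, 0]
}}

```text
clock: 9.55
eef_pos: [578.6, 126.0, 76.5]
tool_rot: [-3.141, -0.0, -0.234]
force: [0.4, -0.7, -1.7]
width: 23.0
gripper_force: 59.4
```

Run:
```python
from h import *
s,i,im=shot('w4');print(s['eef_pos'],s['tool_rot'],s['width'],s['gripper_force'],s['force'])
print('bincentre px',proj('wrist',[[580,124,5]],i))
```

```text
[578.58554461 125.95057157  76.54245601] [-3.14114061e+00 -3.64509110e-05 -2.34042076e-01] 23.020232617631 59.363426864147186 [ 0.40817022 -0.73152019 -1.70626272]
bincentre px [[321.9929961  238.00672696]]
```

View pics/w4.png

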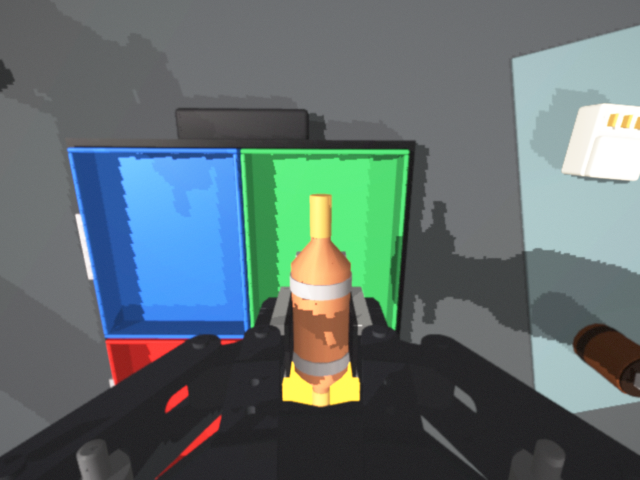

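Wrist view over the caddy: green rim corners are at (243,149), (410,150) and (250,337); blue rim corners at (72,149), (240,149), (105,337) and (248,337). The drier is held straight.

Run:
```python
from h import *
i=camera_info('wrist')
p=ray('wrist',[(243,149),(410,150),(250,337),(72,149),(240,149),(105,337),(248,337)],28.,i)[:,:2]
print(p.round(1));print('green',(p[1]+p[2])/2,'blue',p[3:].mean(0))
d=p[1]-p[3];print(np.hypot(*d),np.arctan2(d[1],d[0])+np.pi/2,np.hypot(*(p[3]-p[5])))
```

```text
[[658.  156.2]
 [631.5  49.4]
 [522.3 192.8]
 [684.1 265.1]
 [658.4 158.1]
 [548.9 301.7]
 [522.7 194.3]]
green [576.90609352 121.12806376] blue [603.55515843 229.78988877]
221.96782630216197 -0.23953440107186208 140.06982914575548
```

>>> {"method": "play_rows", "body": {
  "deltas": [0, 4, 40, 0, 0, 0, 0, 0, 4, 75, 0, 0, 0, 0, 0, 4, 90, 0, 0, 0, 0, 0, 4, 98, 0, 0, 0, 0, 0, 4, 98, 0, 0, 0, 0, 0, 4, 98, 0, 0, 0, 0]
}}

```text
clock: 10.35
eef_pos: [579.0, 120.6, -20.8]
tool_rot: [-3.141, -0.002, -0.237]
force: [0.5, 0.6, -1.9]
width: 23.0
gripper_force: 59.3
```

>>> {"method": "play_rows", "body": {
  "deltas": [0, 0, 2, 0, 0, 0, 0, 0, 0, 4, 0, 0, 0, 0, 0, 0, 4, 0, 0, 0, 0]
}}

```text
clock: 10.72
eef_pos: [577.9, 120.6, -25.9]
tool_rot: [3.142, 0.0, -0.237]
force: [0.2, -0.5, -1.5]
width: 23.2
gripper_force: 59.4
```

>>> {"method": "play_rows", "body": {
  "deltas": [0, 0, 2, 0, 0, 0, 0, 0, 0, 2, 0, 0, 0, 0]
}}

```text
clock: 10.98
eef_pos: [577.8, 120.5, -28.1]
tool_rot: [3.141, 0.0, -0.237]
force: [-0.0, 0.5, -0.8]
width: 22.7
gripper_force: 59.4
```

>>> {"method": "play_rows", "body": {
  "deltas": [0, 0, 2, 0, 0, 0, 0, 0, 0, 2, 0, 0, 0, 0]
}}

```text
clock: 11.22
eef_pos: [578.1, 120.6, -28.6]
tool_rot: [-3.141, -0.0, -0.237]
force: [-2.7, 0.1, 10.0]
width: 23.0
gripper_force: 60.5
```

Contact felt at a reading of −28.4, which puts the bin floor about 5 mm higher than the mat. Releasing and rising.

>>> {"method": "play_rows", "body": {
  "deltas": [0, 0, -1, 0, 0, 0, 0.2, 0, 0, -1, 0, 0, 0, 0.4, 0, 0, -1, 0, 0, 0, 0.6, 0, 0, -1, 0, 0, 0, 0.6, 0, 0, -1, 0, 0, 0, 0.6, 0, 0, -10, 0, 0, 0, 0.6, 0, 0, -40, 0, 0, 0, 0.6, 0, 0, -90, 0, 0, 0, 1, 0, 0, -120, 0, 0, 0, 1]
}}

```text
clock: 12.35
eef_pos: [579.1, 120.6, 93.0]
tool_rot: [-3.14, -0.003, -0.237]
force: [-0.3, 0.4, 0.6]
width: 84.5
gripper_force: 0.0
```

Run:
```python
from h import *
s=read_state();print(s['eef_pos'],s['tool_rot'],s['width'],move(s,(605,-323,90),-.237))
```

```text
[579.08599322 120.64291362  93.02065075] [-3.14023579e+00 -2.86427634e-03 -2.37380078e-01] 84.48428863834697 [129.513 425.108   3.021   0.      0.     -0.   ]
```

>>> {"method": "play_rows", "body": {
  "deltas": [16, 53, 0, 0, 0, 0, 1, 32, 106, 0, 0, 0, 0, 1, 48, 159, 0, 0, 0, 0, 1, 65, 212, 0, 0, 0, 0, 1, 81, 265, 0, 0, 0, 0, 1, 97, 318, 0, 0, 0, 0, 1, 113, 371, 0, 0, 0, 0, 1, 129, 425, 0, 0, 0, 0, 1, 129, 425, 0, 0, 0, 0, 1, 129, 425, 0, 0, 0, 0, 1]
}}

```text
clock: 13.6
eef_pos: [603.3, -322.4, 90.3]
tool_rot: [-3.141, 0.0, -0.238]
force: [-0.4, 1.0, -0.5]
width: 85.4
gripper_force: 0.0
```

Run:
```python
from h import *
s,i,im=shot('w5');print(s['eef_pos'],s['tool_rot'])
print(proj('wrist',[[605,-323,51]],i))
```

```text
[ 603.30354379 -322.36304804   90.30312869] [-3.14063542e+00  1.95197204e-04 -2.37755444e-01]
[[320.1519079  250.51930461]]
```

View pics/w5.png

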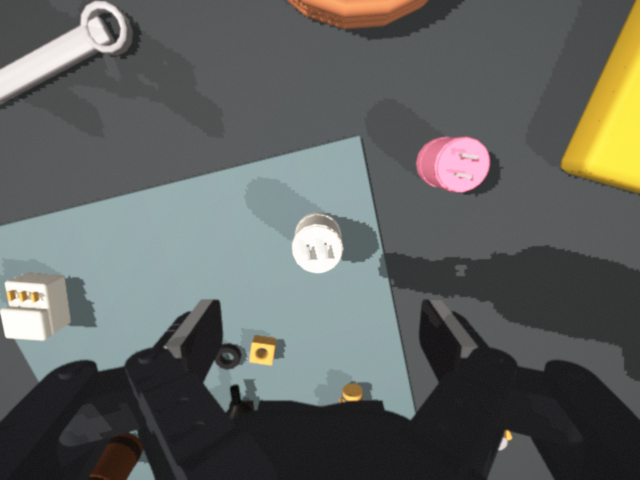

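The white capacitor is under the tool, with its top centred at (317,248). Pink is well off at (455,164). Descending to grip.

>>> {"method": "play_rows", "body": {
  "deltas": [2, -1, 40, 0, 0, 0, 1, 2, -1, 80, 0, 0, 0, 1, 2, -1, 105, 0, 0, 0, 1, 2, -1, 115, 0, 0, 0, 1, 2, -1, 115, 0, 0, 0, 1, 2, -1, 115, 0, 0, 0, 0, 2, -1, 115, 0, 0, 0, 0, 2, -1, 115, 0, 0, 0, 0, 2, -1, 115, 0, 0, 0, 0, 2, -1, 115, 0, 0, 0, 0]
}}

```text
clock: 14.9
eef_pos: [606.5, -322.8, -23.7]
tool_rot: [3.141, -0.002, -0.237]
force: [-1.0, 0.4, 5.8]
width: 34.6
gripper_force: 59.7
```

>>> {"method": "play_rows", "body": {
  "deltas": [0, 0, 0, 0, 0, 0, 0, 0, 0, -20, 0, 0, 0, 0, 0, 0, -60, 0, 0, 0, 0, 0, 0, -110, 0, 0, 0, 0, 0, 0, -110, 0, 0, 0, 0]
}}

```text
clock: 15.52
eef_pos: [608.9, -324.6, 91.0]
tool_rot: [3.139, -0.01, -0.237]
force: [0.5, -0.6, -0.9]
width: 34.5
gripper_force: 59.7
```

Run:
```python
from h import *
s=read_state();print(s['eef_pos'],s['tool_rot'],s['width'],move(s,(603.5,230,85),-.2395))
```

```text
[ 608.94049817 -324.5543533    91.03902028] [ 3.13903747 -0.00965201 -0.23747837] 34.47152341295546 [-1.35748e+02 -5.37710e+02  6.03900e+00  0.00000e+00  0.00000e+00
  2.00000e-03]
```

>>> {"method": "play_rows", "body": {
  "deltas": [-14, -56, 0, 0, 0, 0, 0, -28, -112, 0, 0, 0, 0, 0, -42, -168, 0, 0, 0, 0, 0, -56, -224, 0, 0, 0, 0, 0, -70, -280, 0, 0, 0, 0, 0, -84, -336, 0, 0, 0, 0, 0, -98, -392, 0, 0, 0, 0, 0, -112, -448, 0, 0, 0, 0, 0, -124, -500, 0, 0, 0, 0, 0, -133, -536, 0, 0, 0, 0, 0]
}}

```text
clock: 16.77
eef_pos: [601.1, 233.5, 84.8]
tool_rot: [-3.141, 0.001, -0.234]
force: [1.4, 0.2, -1.0]
width: 34.6
gripper_force: 59.9
```

>>> {"method": "play_rows", "body": {
  "deltas": [0, 0, 0, 0, 0, 0, 0, 0, 0, 40, 0, 0, 0, 0, 0, 0, 80, 0, 0, 0, 0, 0, 0, 95, 0, 0, 0, 0, 0, 0, 99, 0, 0, 0, 0, 0, 0, 99, 0, 0, 0, 0, 0, 0, 99, 0, 0, 0, 0]
}}

```text
clock: 17.65
eef_pos: [603.5, 230.2, -12.4]
tool_rot: [-3.14, -0.002, -0.237]
force: [0.9, 0.4, -1.2]
width: 34.6
gripper_force: 59.9
```

>>> {"method": "play_rows", "body": {
  "deltas": [0, 0, 2, 0, 0, 0, 0, 0, 0, 4, 0, 0, 0, 0, 0, 0, 4, 0, 0, 0, 0]
}}

```text
clock: 18.02
eef_pos: [602.2, 229.9, -18.0]
tool_rot: [3.141, 0.0, -0.237]
force: [0.1, 0.6, -0.4]
width: 34.6
gripper_force: 59.9
```

>>> {"method": "play_rows", "body": {
  "deltas": [0, 0, 1, 0, 0, 0, 0, 0, 0, 1, 0, 0, 0, 0]
}}

```text
clock: 18.27
eef_pos: [602.4, 229.9, -18.7]
tool_rot: [-3.142, -0.0, -0.237]
force: [-0.5, -0.3, 1.0]
width: 34.6
gripper_force: 60.1
```

>>> {"method": "play_rows", "body": {
  "deltas": [0, 0, 1, 0, 0, 0, 0, 0, 0, 1, 0, 0, 0, 0]
}}

```text
clock: 18.52
eef_pos: [602.4, 230.0, -18.8]
tool_rot: [-3.141, -0.0, -0.237]
force: [-3.3, -0.8, 8.8]
width: 34.6
gripper_force: 60.5
```

Contact at 8.8 N: the capacitor is down. Releasing, rising and going on to the relay.

>>> {"method": "play_rows", "body": {
  "deltas": [0, 0, -1, 0, 0, 0, 0.45, 0, 0, -1, 0, 0, 0, 0.55, 0, 0, -1, 0, 0, 0, 0.65, 0, 0, -1, 0, 0, 0, 0.65, 0, 0, -1, 0, 0, 0, 0.65, 0, 0, -15, 0, 0, 0, 0.65, 0, 0, -45, 0, 0, 0, 0.65, 0, 0, -90, 0, 0, 0, 1, 0, 0, -120, 0, 0, 0, 1, 0, 0, -120, 0, 0, 0, 1]
}}

```text
clock: 19.77
eef_pos: [604.8, 230.6, 104.1]
tool_rot: [-3.138, -0.006, -0.237]
force: [0.8, -0.1, -0.4]
width: 85.5
gripper_force: 0.0
```

Run:
```python
from h import *
s=read_state();print(s['eef_pos'],s['tool_rot'],s['width'],move(s,(600,-78,90),-.39))
```

```text
[604.79374708 230.58015884 104.09456112] [-3.13765679 -0.00562416 -0.2373373 ] 85.54722459297574 [6.78930e+01 3.01057e+02 1.40950e+01 0.00000e+00 0.00000e+00 1.53000e-01]
```

>>> {"method": "play_rows", "body": {
  "deltas": [13, 60, 0, 0, 0, 0, 1, 27, 120, 0, 0, 0, 0.05, 1, 41, 180, 0, 0, 0, 0.1, 1, 55, 240, 0, 0, 0, 0.15, 1, 69, 300, 0, 0, 0, 0.15, 1, 69, 300, 10, 0, 0, 0.15, 1, 69, 300, 10, 0, 0, 0.15, 1]
}}

```text
clock: 20.65
eef_pos: [597.7, -77.2, 88.9]
tool_rot: [-3.141, 0.003, -0.388]
force: [0.0, 0.5, -0.8]
width: 85.6
gripper_force: 0.0
```

Run:
```python
from h import *
s,i,im=shot('w6');print(s['eef_pos'],s['tool_rot'])
print(proj('wrist',[[602,-77,33]],i))
cv2.imwrite('pics/w6c.png',cv2.resize(im[150:330,200:440],(800,600),interpolation=cv2.INTER_CUBIC))
```

```text
[597.69237211 -77.22710821  88.94874825] [-3.14137751e+00  3.03709408e-03 -3.87801999e-01]
[[317.27711703 240.83244278]]
```

View pics/w6c.png

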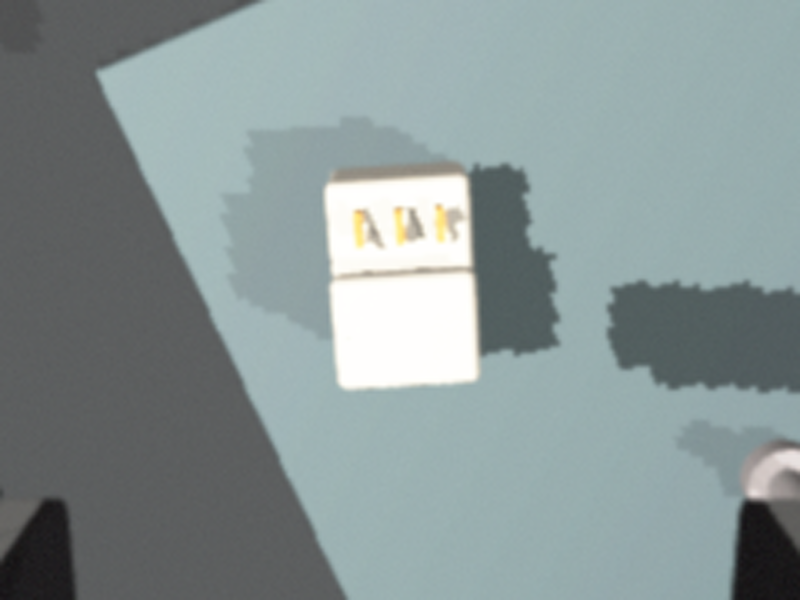

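The crop shows the relay's raised top at (330,278), (474,272), (478,380) and (341,388), with its lower-step far edge at (325,183)–(468,172).

Run:
```python
from h import *
s=read_state();i=camera_info('wrist')
f=lambda l:np.array(l)/3.3333+[200,150]
a=ray('wrist',f([(330,278),(474,272),(478,380),(341,388)]),33.,i)[:,:2];b=ray('wrist',f([(325,183),(468,172)]),25.,i)[:,:2]
print(a,b)
P=np.vstack([a[2:],b]);print('c',P.mean(0));d=b.mean(0)-a[2:].mean(0);print(np.hypot(*d),np.arctan2(d[1],d[0]))
for u in(a[0]-a[1],a[3]-a[2],b[0]-b[1]):print(np.hypot(*u),np.arctan2(u[1],u[0])-np.pi/2)
yaw=np.mean([np.arctan2(d[1],d[0])]+[np.arctan2(u[1],u[0])-np.pi/2 for u in(a[0]-a[1],a[3]-a[2],b[0]-b[1])])
print(yaw,move(s,(*P.mean(0),-28),yaw))
```

```text
[[612.79554979 -65.4944301 ]
 [602.18246419 -95.24854713]
 [578.39220315 -87.05463204]
 [588.23672928 -57.69116799]] [[ 631.43537318  -71.72052092]
 [ 621.81650968 -101.91104211]]
c [604.97020382 -79.59434077]
45.656113620841154 -0.32186947407148375
31.590268532056694 -0.34262492531986233
30.969787141507013 -0.32348756664158196
31.685802886760726 -0.3084373875396089
-0.32410483839313425 [ 7.55600e+00  7.53000e-01  1.17343e+02  0.00000e+00  0.00000e+00
 -6.20000e-02]
```

>>> {"method": "play_rows", "body": {
  "deltas": [7.5, 1, 40, 0, 0, -0.06, 0.7, 7.5, 1, 80, 0, 0, -0.06, 0.7, 7.5, 1, 105, 0, 0, -0.06, 0.7, 7.5, 1, 115, 0, 0, -0.06, 0.7, 7.5, 1, 120, 0, 0, -0.06, 0.7, 7.5, 1, 120, 0, 0, -0.06, 0.7, 7.5, 1, 120, 0, 0, -0.06, 0, 7.5, 1, 120, 0, 0, -0.06, 0, 7.5, 1, 120, 0, 0, -0.06, 0, 7.5, 1, 120, 0, 0, -0.06, 0]
}}

```text
clock: 21.95
eef_pos: [606.5, -81.9, -28.7]
tool_rot: [-3.141, -0.002, -0.327]
force: [-0.4, 0.3, 6.8]
width: 30.4
gripper_force: 60.7
```

>>> {"method": "play_rows", "body": {
  "deltas": [0, 0, 0, 0, 0, 0, 0, 0, 0, 0, 0, 0, 0, 0]
}}

```text
clock: 22.2
eef_pos: [606.4, -81.9, -28.7]
tool_rot: [-3.141, -0.002, -0.327]
force: [-0.6, 0.7, 6.5]
width: 30.7
gripper_force: 60.7
```

>>> {"method": "play_rows", "body": {
  "deltas": [0, 0, -20, 0, 0, 0, 0, 0, 0, -60, 0, 0, 0, 0, 0, 0, -110, 0, 0, 0, 0, 0, 0, -110, 0, 0, 0, 0]
}}

```text
clock: 22.7
eef_pos: [608.9, -82.5, 85.3]
tool_rot: [-3.14, -0.009, -0.327]
force: [-0.4, -0.1, -1.1]
width: 30.7
gripper_force: 59.8
```

Run:
```python
from h import *
s=read_state();print(s['eef_pos'],s['tool_rot'],s['width'],move(s,(439,154.5,80),-.2395))
```

```text
[608.93022454 -82.49846691  85.27635651] [-3.13981648 -0.00895855 -0.32748815] 30.691450056491927 [-2.37133e+02 -1.69742e+02  5.27600e+00  0.00000e+00  0.00000e+00
 -8.80000e-02]
```

>>> {"method": "play_rows", "body": {
  "deltas": [-47, -34, 0, 0, 0, -0.02, 0, -94, -68, 0, 0, 0, -0.04, 0, -141, -102, 0, 0, 0, -0.06, 0, -188, -136, 0, 0, 0, -0.088, 0, -235, -170, 0, 0, 0, -0.088, 0, -235, -170, 0, 0, 0, -0.088, 0, -235, -170, 0, 0, 0, -0.088, 0]
}}

```text
clock: 23.58
eef_pos: [437.7, 154.6, 80.2]
tool_rot: [3.141, -0.0, -0.239]
force: [-0.1, -0.4, -1.1]
width: 30.8
gripper_force: 59.8
```

>>> {"method": "play_rows", "body": {
  "deltas": [0, 0, 40, 0, 0, 0, 0, 0, 0, 75, 0, 0, 0, 0, 0, 0, 92, 0, 0, 0, 0, 0, 0, 97, 0, 0, 0, 0, 0, 0, 97, 0, 0, 0, 0, 0, 0, 97, 0, 0, 0, 0]
}}

```text
clock: 24.32
eef_pos: [438.4, 153.9, -16.6]
tool_rot: [3.142, -0.001, -0.241]
force: [0.8, 0.5, 0.3]
width: 31.0
gripper_force: 59.9
```

>>> {"method": "play_rows", "body": {
  "deltas": [0, 0, 2, 0, 0, 0, 0, 0, 0, 4, 0, 0, 0, 0, 0, 0, 4, 0, 0, 0, 0]
}}

```text
clock: 24.7
eef_pos: [438.0, 154.7, -20.5]
tool_rot: [-3.141, -0.001, -0.24]
force: [-0.2, 0.4, -0.3]
width: 30.6
gripper_force: 59.9
```

>>> {"method": "play_rows", "body": {
  "deltas": [0, 0, 2, 0, 0, 0, 0, 0, 0, 2, 0, 0, 0, 0]
}}

```text
clock: 24.95
eef_pos: [437.6, 154.8, -22.8]
tool_rot: [-3.142, -0.0, -0.239]
force: [0.5, 0.2, -1.6]
width: 30.9
gripper_force: 59.9
```

>>> {"method": "play_rows", "body": {
  "deltas": [0, 0, 1, 0, 0, 0, 0, 0, 0, 1, 0, 0, 0, 0]
}}

```text
clock: 25.2
eef_pos: [437.6, 154.8, -23.8]
tool_rot: [-3.141, -0.0, -0.239]
force: [-0.3, -1.0, 2.1]
width: 30.9
gripper_force: 60.3
```

>>> {"method": "play_rows", "body": {
  "deltas": [0, 0, 1, 0, 0, 0, 0, 0, 0, 1, 0, 0, 0, 0]
}}

```text
clock: 25.45
eef_pos: [437.7, 154.9, -23.8]
tool_rot: [-3.141, -0.001, -0.239]
force: [-2.6, -1.9, 15.8]
width: 30.7
gripper_force: 61.8
```

Contact felt. Releasing, rising and going over the valve.

>>> {"method": "play_rows", "body": {
  "deltas": [0, 0, -1, 0, 0, 0, 0.4, 0, 0, -1, 0, 0, 0, 0.5, 0, 0, -1, 0, 0, 0, 0.6, 0, 0, -1, 0, 0, 0, 0.6, 0, 0, -1, 0, 0, 0, 0.6, 0, 0, -10, 0, 0, 0, 0.6, 0, 0, -45, 0, 0, 0, 0.6, 0, 0, -90, 0, 0, 0, 1, 0, 0, -120, 0, 0, 0, 1, 0, 0, -120, 0, 0, 0, 1]
}}

```text
clock: 26.7
eef_pos: [439.1, 155.6, 97.4]
tool_rot: [-3.139, -0.004, -0.239]
force: [-0.5, -0.4, -0.4]
width: 85.0
gripper_force: 0.0
```

Run:
```python
from h import *
s=read_state();print(s['eef_pos'],s['tool_rot'],s['width'],move(s,(432,-312,95),-.2))
```

```text
[439.08298052 155.57258591  97.43100218] [-3.13851113 -0.00394783 -0.2387279 ] 85.02496941028282 [ 1.03683e+02  4.55987e+02  2.43100e+00  0.00000e+00  0.00000e+00
 -3.90000e-02]
```

>>> {"method": "play_rows", "body": {
  "deltas": [12, 55, 0, 0, 0, 0, 1, 24, 110, 0, 0, 0, 0, 1, 37, 165, 0, 0, 0, 0, 1, 50, 220, 0, 0, 0, 0, 1, 62, 275, 0, 0, 0, 0, 1, 75, 330, 0, 0, 0, 0, 1, 87, 385, 0, 0, 0, -0.04, 1, 100, 440, 0, 0, 0, -0.04, 1, 104, 456, 0, 0, 0, -0.04, 1, 104, 456, 0, 0, 0, -0.04, 1]
}}

```text
clock: 27.95
eef_pos: [429.7, -313.0, 94.4]
tool_rot: [-3.141, 0.001, -0.201]
force: [-0.8, 0.4, 0.0]
width: 85.4
gripper_force: 0.0
```

>>> {"method": "play_rows", "body": {
  "deltas": [0, 0, 0, 0, 0, 0, 1, 0, 0, 0, 0, 0, 0, 1]
}}

```text
clock: 28.2
eef_pos: [431.0, -310.6, 94.9]
tool_rot: [-3.14, 0.001, -0.196]
force: [0.1, 1.3, -0.8]
width: 85.4
gripper_force: 0.0
```

Run:
```python
from h import *
s,i,im=shot('w7');print(s['eef_pos'],s['tool_rot'])
print(proj('wrist',[[433,-312,27]],i))
cv2.imwrite('pics/w7c.png',cv2.resize(im[150:330,200:440],(800,600),interpolation=cv2.INTER_CUBIC))
```

```text
[ 430.96253226 -310.56507217   94.92650239] [-3.14014268e+00  6.79391213e-04 -1.96440197e-01]
[[321.32491866 238.62225716]]
```

View pics/w7c.png

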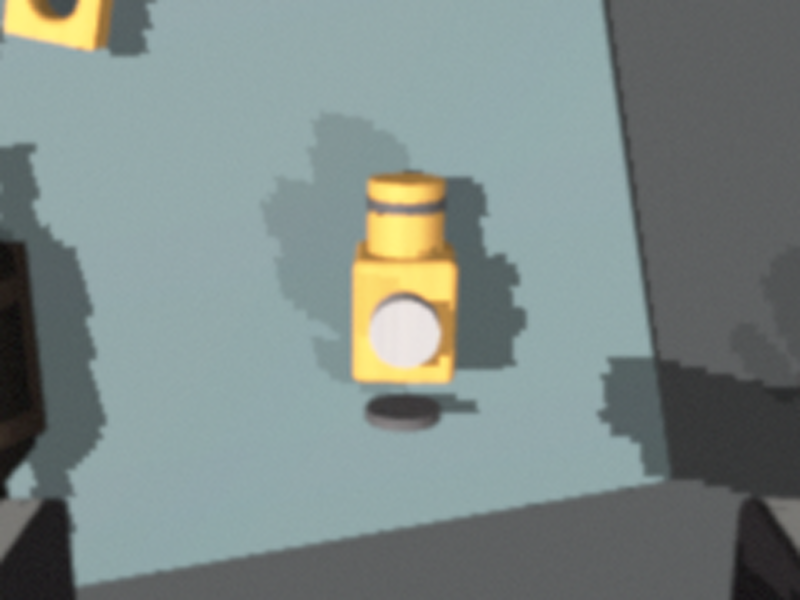

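The valve is square to the tool, with its block top spanning crop (353,260)–(457,382).

Run:
```python
from h import *
s=read_state();i=camera_info('wrist')
f=lambda l:np.array(l)/3.3333+[200,150]
p=ray('wrist',f([(353,260),(457,260),(456,382),(352,382)]),27.,i)[:,:2];print(p,p.mean(0))
u=p[0]-p[1];d=p[0]-p[3];print(np.hypot(*u),np.hypot(*d),np.arctan2(d[1],d[0]))
print(move(s,(*p.mean(0),-31),-.2),s['eef_pos'])
```

```text
[[ 443.58065765 -302.5100807 ]
 [ 438.92622788 -325.87774673]
 [ 409.77835012 -320.2432746 ]
 [ 414.5813033  -296.10782076]] [ 426.71663474 -311.1847307 ]
23.826697891396822 29.697668003632586 -0.21728702162974778
[-4.16600e+00  1.04700e+00  1.26047e+02  0.00000e+00  0.00000e+00
  3.00000e-03] [ 431.00706876 -310.97207736   95.04705408]
```

>>> {"method": "play_rows", "body": {
  "deltas": [-4, 1, 40, 0, 0, 0.01, 0.7, -4, 1, 80, 0, 0, 0.01, 0.7, -4, 1, 110, 0, 0, 0.01, 0.7, -4, 1, 121, 0, 0, 0.01, 0.7, -4, 1, 126, 0, 0, 0.01, 0.7, -4, 1, 126, 0, 0, 0.01, 0.7, -4, 1, 126, 0, 0, 0.01, 0, -4, 1, 126, 0, 0, 0.01, 0, -4, 1, 126, 0, 0, 0.01, 0, -4, 1, 126, 0, 0, 0.01, 0]
}}

```text
clock: 29.5
eef_pos: [427.0, -313.0, -29.9]
tool_rot: [-3.141, -0.001, -0.209]
force: [0.2, 0.9, 5.3]
width: 22.7
gripper_force: 59.5
```

>>> {"method": "play_rows", "body": {
  "deltas": [0, 0, 0, 0, 0, 0, 0, 0, 0, 0, 0, 0, 0, 0, 0, 0, 0, 0, 0, 0, 0]
}}

```text
clock: 29.88
eef_pos: [427.0, -313.0, -29.9]
tool_rot: [-3.141, -0.001, -0.209]
force: [-1.4, 1.7, 6.2]
width: 22.7
gripper_force: 59.5
```

>>> {"method": "play_rows", "body": {
  "deltas": [0, 0, -20, 0, 0, 0, 0, 0, 0, -60, 0, 0, 0, 0, 0, 0, -110, 0, 0, 0, 0, 0, 0, -120, 0, 0, 0, 0, 0, 0, -120, 0, 0, 0, 0]
}}

```text
clock: 30.5
eef_pos: [426.7, -312.8, 89.4]
tool_rot: [3.142, -0.001, -0.209]
force: [0.2, 0.0, -3.1]
width: 23.0
gripper_force: 59.2
```

Run:
```python
from h import *
s=read_state();print(s['eef_pos'],s['tool_rot'],s['width'],move(s,(465,264.5,90),-.2395))
```

```text
[ 426.70553635 -312.76957983   89.39939017] [ 3.14159076e+00 -9.55821985e-04 -2.08706885e-01] 23.032835998487567 [-8.21440e+01 -5.72677e+02 -6.01000e-01  0.00000e+00  0.00000e+00
  3.10000e-02]
```

>>> {"method": "play_rows", "body": {
  "deltas": [-8, -55, 0, 0, 0, 0, 0, -16, -110, 0, 0, 0, 0, 0, -24, -165, 0, 0, 0, 0, 0, -32, -220, 0, 0, 0, 0, 0, -40, -280, 0, 0, 0, 0, 0, -48, -340, 0, 0, 0, 0, 0, -57, -400, 0, 0, 0, 0.03, 0, -66, -460, 0, 0, 0, 0.03, 0, -75, -520, 0, 0, 0, 0.03, 0, -82, -573, 0, 0, 0, 0.03, 0]
}}

```text
clock: 31.75
eef_pos: [463.6, 266.5, 87.1]
tool_rot: [3.139, 0.002, -0.238]
force: [1.7, -0.8, -2.1]
width: 22.5
gripper_force: 59.4
```

>>> {"method": "play_rows", "body": {
  "deltas": [0, 0, 0, 0, 0, 0, 0, 0, 0, 40, 0, 0, 0, 0, 0, 0, 80, 0, 0, 0, 0, 0, 0, 100, 0, 0, 0, 0, 0, 0, 108, 0, 0, 0, 0, 0, 0, 108, 0, 0, 0, 0, 0, 0, 108, 0, 0, 0, 0]
}}

```text
clock: 32.62
eef_pos: [465.8, 264.4, -18.3]
tool_rot: [-3.141, -0.001, -0.24]
force: [-0.0, -0.9, -1.4]
width: 22.6
gripper_force: 59.5
```

>>> {"method": "play_rows", "body": {
  "deltas": [0, 0, 2, 0, 0, 0, 0, 0, 0, 4, 0, 0, 0, 0, 0, 0, 4, 0, 0, 0, 0]
}}

```text
clock: 33.0
eef_pos: [465.2, 264.6, -22.8]
tool_rot: [-3.141, -0.0, -0.239]
force: [-0.5, -0.2, -1.0]
width: 22.4
gripper_force: 59.5
```

>>> {"method": "play_rows", "body": {
  "deltas": [0, 0, 1.5, 0, 0, 0, 0, 0, 0, 1.5, 0, 0, 0, 0]
}}

```text
clock: 33.25
eef_pos: [465.2, 264.5, -24.5]
tool_rot: [3.141, 0.0, -0.239]
force: [-0.3, -0.4, -2.5]
width: 22.7
gripper_force: 59.5
```

>>> {"method": "play_rows", "body": {
  "deltas": [0, 0, 1, 0, 0, 0, 0, 0, 0, 1, 0, 0, 0, 0]
}}

```text
clock: 33.5
eef_pos: [465.3, 264.5, -24.9]
tool_rot: [-3.141, 0.0, -0.239]
force: [-1.2, -1.2, 4.4]
width: 22.6
gripper_force: 60.3
```

Contact. Releasing, rising and clearing the view for a check.

>>> {"method": "play_rows", "body": {
  "deltas": [0, 0, 0, 0, 0, 0, 0.35, 0, 0, 0, 0, 0, 0, 0.45, 0, 0, 0, 0, 0, 0, 0.55, 0, 0, 0, 0, 0, 0, 0.6, 0, 0, 0, 0, 0, 0, 0.6, 0, 0, -10, 0, 0, 0, 0.6, 0, 0, -45, 0, 0, 0, 0.6, 0, 0, -100, 0, 0, 0, 1, 0, 0, -160, 0, 0, 0, 1, 0, 0, -200, 0, 0, 0, 1]
}}

```text
clock: 34.75
eef_pos: [466.0, 264.6, 178.0]
tool_rot: [-3.139, -0.002, -0.24]
force: [1.3, 1.4, -0.7]
width: 85.3
gripper_force: 0.0
```

>>> {"method": "play_rows", "body": {
  "deltas": [-10, 60, 0, 0, 0, 0, 1, -10, 120, 0, 0, 0, 0, 1, -10, 180, 0, 0, 0, 0, 1, -10, 240, 0, 0, 0, 0, 1, -10, 300, 0, 0, 0, 0, 1, -10, 360, 0, 0, 0, 0, 1, -10, 420, 0, 0, 0, 0, 1, -10, 480, 0, 0, 0, 0, 1, -10, 480, 0, 0, 0, 0, 1, -10, 480, 0, 0, 0, 0, 1]
}}

```text
clock: 36.0
eef_pos: [341.5, -199.1, 174.9]
tool_rot: [-3.141, 0.0, -0.24]
force: [0.3, 0.3, 0.4]
width: 85.4
gripper_force: 0.0
```

Run:
```python
from h import *
t=get_image('top')[:,:,::-1];q=get_image('scene')[:,:,::-1]
a=cv2.resize(t[135:325,90:490],(800,380),interpolation=cv2.INTER_CUBIC)
b=cv2.resize(q[150:390,180:520],(312,220));b=np.hstack([b,cv2.resize(q[235:390,310:515],(291,220),interpolation=cv2.INTER_CUBIC),np.zeros((220,197,3),np.uint8)])
cv2.imwrite('pics/fin.png',np.vstack([a,b]))
print(read_state()['eef_pos'])
```

```text
[ 342.12172848 -197.9494966   174.67266685]
```

View pics/fin.png

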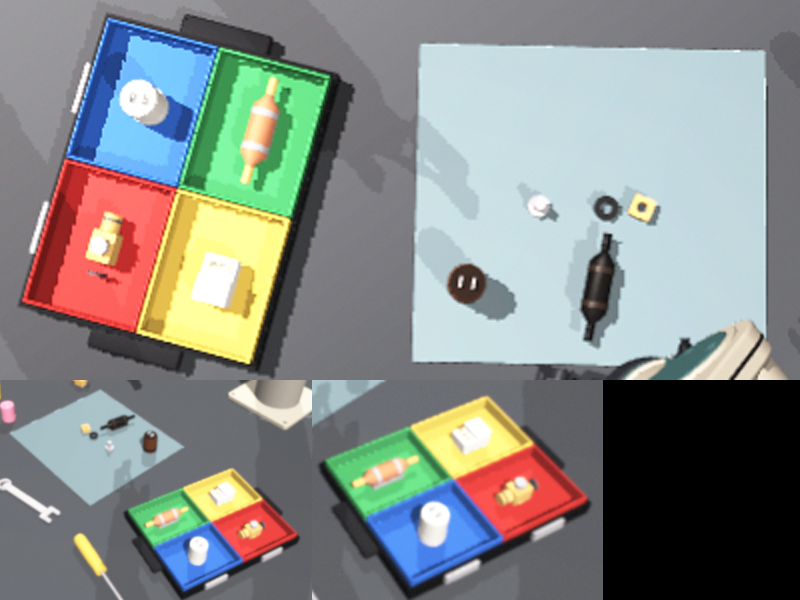

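The final views show all four parts flat and upright, each in its own compartment: drier (261,130), capacitor (143,103), valve (106,240) and relay (217,281). The old drier at (598,288) and old capacitor at (466,284) have not moved.

```bash
python3 -c "from cell import *;print(finish_job())"
```

```text
the job is handed in; nothing more can be done
None
```

All four spares stand upright and flat in their compartments, packed in the order asked, the old drier and old capacitor were left where they stood, and the job was handed in at about 36 s.

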